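Tip a carton over into the taped frame

ROBOT

A 6-joint arm with a two-finger parallel gripper is mounted at the origin on the work surface. World frame = base frame: x ahead of the robot, y to its left, z up, the work surface at z = 0. Lengths are in mm, angles in rad, forces in N, time in s.
With the tool pointing down it reaches from about 275 to 725 mm from the base axis. Payload 15.9 kg.
Tool frame: the origin (TCP) lies on the centre line of the jaws, within the pads' length; the fingertips stand 17 mm ahead of it and the grasp point (between the pads) lies 2 mm behind it; z points along the fingers, y is the direction in which the jaws open and shut (so a half turn about z gives the same grasp; the last joint's range is limited). The gripper opens to 85 mm and grips with 20 to 120 N. Pads are 22 mm wide; open, the fingers measure 114 mm over their backs; the gripper's body (76 mm by 85 mm) begins 54 mm behind the grasp point. The pads swing forward as they close: fully open they stand 13 mm farther back than shut.
Start: joints at [1.158, 0.213, -0.034, 1.323, 0, 1.571], TCP at [200.58, 457.988, 248.306] pointing down, gripper open.
Joint ranges: [-2.98, 2.98], [-0.74, 1.72], [-1.14, 1.35], [-2.1, 2.04], [-1.57, 1.44], [-3.14, 3.14]. Speed limits (rad/s): [1.89, 1.89, 2.39, 2.57, 3.14, 3.14].

INTERFACE

Orientations are given as a unit quaternion [x, y, z, w].
In Python, from workcell import env gives the robot as it stands. The module is installed in compiled form; this text tells all that it offers.
- The arm moves only by the tool drive_tool, never from a script. Its argument "rows" is a list of rows, each an object of numbers: "x", "y", "z": the shift along the tool's x, y, z as a fraction of full scale; "turn": the turn about the tool's z as a fraction of full scale; "gripper": the finger opening in mm, from 0 to 85.4. In form: [{"x": .., "y": .., "z": .., "turn": .., "gripper": ..}, ...]. A call has 1 to 8 rows; each row is the pose to reach, as a shift and turn from the pose measured when the call began, along the tool's axes at that moment, turning the shorter way round; what a row does not reach only later rows make up. Full scale, the value 1, is 0.2 m for a shift and 180 degrees for a turn. A row lasts 1/12 s, in which the tool goes at most 41.7 mm and 7.16 degrees, less where a joint would pass 70% of its speed; a pose out of reach is approached as far as the arm can. A call with a number of a shift or a turn outside -1 to 1 is refused whole. A call with a gripper value outside its range is refused whole. The fingers move at their own pace and stop on an object; "squeeze" is the grip in N (left out, the last holds). Time passes only in rows, so rows that repeat a pose let the fingers close. It gives the time, the measured TCP pose, the force and the opening at its end, in the units of the state.
- env.state(): the state, without advancing time (a new reading comes with each control period).
- env.capture(name): name is "side" or "top"; returns a dict with "image" (420x560x3 uint8, blue, green, red), "fx", "fy", "cx", "cy" (pixels), "extrinsics" (4x4, takes a point from camera to world coordinates). Camera axes: x right, y up, looking along -z (the intrinsics and any distortion apply to the point x, -y, -z); pixel columns grow to the right and rows downward; lengths in mm; the calibration is good to about 2 mm. A picture is of the moment at which its call begins. There is no depth.
- env.close_job(): hands the job in, once; it reports no verdict.
Trained networks look in a picture, given as the dict that the camera call returned (one of the last four; its "shot" number tells which), for a name from the list of things; names that differ only in an ending like _2 or _b are one class to them, and where a whole thing is asked for, a point or a joint stands for the part that bears it (a point fixed in the world has none). Each returns a list of dicts, best first, with "conf" (0 to 1); they miss things now and then, are a little off and sometimes report something else, mostly with a low value. They report only what shows in the picture. A call takes as long as a camera call. They do not tell look-alikes from the thing itself.
- env.regions_of(picture, target): "pixels" (420x560 bool, what is visible of it) and "extent" ([left, top, right, bottom] in pixels, round what is visible of it).
The state is a dict: "t": time; "qpos": joint angles; "joint_velocities": joint speeds; "effort": joint torques, N m; "tool_pos": TCP position; "orientation": TCP orientation; "contact_force": force on the tool from outside, world axes, zero at the start; "ft_torque": the same for the moment, N m; "finger_gap": opening from 0.0 (shut) to 1.0 (fully open).
Only numpy, scipy, OpenCV 4.12 (cv2) and the standard library are available. Lean on these libraries where they do the work, as an engineer would, in place of code of your own. Each camera call takes 0.05 s, during which the arm holds its last target.

TASK

Ready the labelled carton for scanning: without gripping or lifting it, push it low down so that it slides upright towards the taped frame on the desk until its leading bottom edge has just crossed the nearest strip of tape, and then push it near its top so that it topples over into the frame. It must end lying flat with its label up, no part of it beyond the outer edge of the tape. Leave the low carton, the jar and the bin with the tape roll in it where they are.

Things in the scene. Friction and masses are not known exactly. Their poses are not given: they have to be found in the camera images.
- carton: Small brown cardboard carton standing upright, 55 mm deep (its x) by 100 mm wide (its y) by 110 mm tall (its z), 0.15 to 0.3 kg; the tallest loose thing, the only one with a barcode label. Origin at the centre of its underside. The label is on its -x face, which looks away from the frame; +x points towards the frame. Starts 35 to 85 mm short of the frame, a few degrees crooked
- carton_mid (a point): centre of the carton, 55 mm above its underside; axes as the carton's. The carton is evenly filled (friction on the desk about 0.5 to 0.7): it slides upright when pushed level within about 30 mm of the desk and tips when pushed in its upper third
- foot_edge (a point): middle of the carton's leading bottom edge (+27.5 mm in x from its origin), over which it topples
- foot_left (a point): bottom corner of the carton's label face, +50 mm in y
- foot_right (a point): bottom corner of the carton's label face, -50 mm in y
- top_left (a point): top corner of the carton's label face, +50 mm in y, 110 mm up
- top_right (a point): top corner of the carton's label face, -50 mm in y, 110 mm up
- frame: Rectangular frame of 20 mm wide blue tape stuck flat on the desk, no thickness to speak of: outer edges 170 mm along its x and 160 mm along its y. Origin at its centre on the desk, z up. Its x axis points the way the carton is to be slid and tipped: the carton stands on its -x side, and the nearest strip lies from x = -85 to -65 mm
- low_carton: bystander: plain brown carton 80 x 90 x 50 mm tall, no label; origin at the centre of its underside
- jar: bystander: white jar with black cap, 56 mm across, 70 mm tall; origin at the centre of its underside
- tape_roll: bystander: roll of clear packing tape lying flat in the red bin, 90 mm across, 45 mm tall, 60 mm hole; origin at the centre of its underside
- bin: bystander: red open bin 150 x 200 x 75 mm tall, beyond the far (+x) end of the frame; origin at the centre of its underside
There are look-alikes about, which are no part of the job. Leave any turquoise look-alike of the carton alone.

How it is judged:
By the outcome, as a careful person would: the job done as asked, in the order asked, and still so for the second after the job is handed in, with the robot touching nothing.
It also fails if it takes over 46 s, if anything falls off the work surface, if the arm or the gripper's body presses on something with over 40 N, if the wrist force passes 120 N, or if a joint passes its speed limit or range.

## Working session

There is one attempt and no reset: what is moved stays moved. The work goes in short steps, Python scripts to look and compute and a tool call to move; the robot and the scene stay as the last step left them, time stands still between calls to the robot, and variables do not carry over. Pictures are saved under pics/ and viewed, and the job is handed in when it is done.

Besides the shell and the picture viewer there is one more tool, called by a JSON object that holds its "fn" and its "kwargs", one argument or row to a line. drive_tool: Moves the arm, as the interface text tells. Its arguments: {"type":"object","properties":{"rows":{"type":"array","items":{"type":"object","properties":{"x":{"type":"number","minimum":-1,"maximum":1},"y":{"type":"number","minimum":-1,"maximum":1},"z":{"type":"number","minimum":-1,"maximum":1},"turn":{"type":"number","minimum":-1,"maximum":1},"gripper":{"type":"number"}}}},"squeeze":{"type":"number"}},"required":["rows"]}

```bash
mkdir -p pics; cat > h.py <<'E'
import numpy as np, cv2
from workcell import env
def ray(c,u,v):
    d=np.array([(u-c['cx'])/c['fx'],-(v-c['cy'])/c['fy'],-1.0])
    E=np.array(c['extrinsics']); return E[:3,3],E[:3,:3]@d
def at(c,u,v,z=0):
    o,d=ray(c,u,v); return o+d*(z-o[2])/d[2]
def proj(c,p):
    E=np.array(c['extrinsics']); q=E[:3,:3].T@(np.array(p)-E[:3,3])
    return np.array([c['cx']+c['fx']*q[0]/-q[2], c['cy']-c['fy']*q[1]/-q[2]])
def tri(c1,p1,c2,p2):
    o1,d1=ray(c1,*p1);o2,d2=ray(c2,*p2)
    A=np.stack([d1,-d2],1);s=np.linalg.lstsq(A,o2-o1,rcond=None)[0]
    a=o1+s[0]*d1;b=o2+s[1]*d2;return (a+b)/2,np.linalg.norm(a-b)
E
python3 - <<'E'
from h import *
print(env.state())
for n in ("side","top"):
    c=env.capture(n); cv2.imwrite(f'pics/{n}0.png',c['image']); print(n,{k:v for k,v in c.items() if k!='image'})
    for t in ("carton","frame","low_carton","jar","bin"):
        for r in env.regions_of(c,t)[:3]: print(n,t,round(r['conf'],2),r['extent'])
E
```

```text
{'t': 0.0, 'qpos': array([ 1.15800489e+00,  2.13389098e-01, -3.50513455e-02,  1.32347013e+00,
        7.33323296e-06,  1.57082560e+00]), 'joint_velocities': array([ 0.00115159,  0.00122272,  0.0009285 ,  0.00121521, -0.00071163,
       -0.00093001]), 'effort': array([-5.10699974e-03, -6.86148477e+01,  4.87118590e+01,  1.75654166e-02,
       -2.09260829e-04, -2.36454900e-05]), 'tool_pos': array([200.45931618, 457.72320899, 247.80275346]), 'orientation': array([ 2.04947748e-01,  9.78772757e-01, -5.44547387e-04, -1.17753653e-04]), 'contact_force': array([-0.15577673, -0.3736873 , -0.31468323]), 'ft_torque': array([-0.02427769,  0.0081191 , -0.04619888]), 'finger_gap': 0.996916478399918}
side {'fx': 500.7727162636572, 'fy': 500.7727162636572, 'cx': 277.36246297346077, 'cy': 202.7106960428967, 'extrinsics': array([[ 6.73522799e-01,  5.77122154e-01, -4.61840945e-01,
         7.98967438e+01],
       [-7.39148718e-01,  5.21529010e-01, -4.26223726e-01,
        -4.79177513e+02],
       [-5.11970439e-03,  6.28440539e-01,  7.77840779e-01,
         8.78209867e+02],
       [ 0.00000000e+00,  0.000
[... 686 characters left out ...]
517606e-01,
         4.22539592e+02],
       [-9.99578018e-01, -2.10887082e-02,  1.99762710e-02,
        -2.31714676e+01],
       [ 1.69998768e-02,  1.32932206e-01,  9.90979330e-01,
         1.10555900e+03],
       [ 0.00000000e+00,  0.00000000e+00,  0.00000000e+00,
         1.00000000e+00]]), 'shot': 2}
top carton 0.83 [357.7, 137.7, 412.1, 198.7]
top carton 0.76 [398.9, 269.0, 462.1, 314.8]
top carton 0.72 [336.1, 299.1, 396.6, 338.5]
top frame 0.72 [237.7, 196.9, 313.2, 271.3]
top low_carton 0.77 [280.8, 122.3, 330.2, 173.2]
top jar 0.89 [233.0, 131.6, 260.2, 161.8]
top bin 0.94 [112.0, 180.0, 191.4, 281.4]
top bin 0.6 [232.6, 130.0, 259.8, 161.7]
top bin 0.29 [342.6, 206.5, 373.1, 262.4]
```

View pics/side0.png

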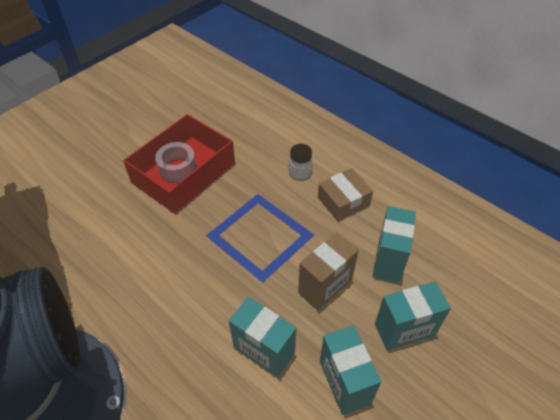

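View pics/top0.png

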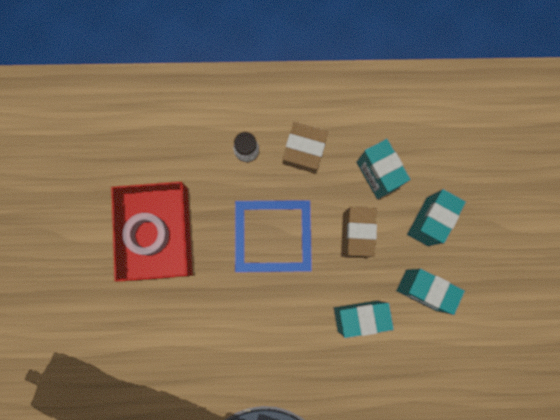

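The top view shows the brown carton at about (362,232), with the frame to its left at (273,236), so the push runs along world +y. Turquoise cartons stand at (383,168), (437,217), (432,291) and (365,320). Next I'll measure the frame and fit the carton's pose.

```bash
cat >> h.py <<'E'
from scipy.optimize import minimize
def frame_fit(c):
    im=c['image'].astype(int); b,g,r=im[...,0],im[...,1],im[...,2]
    m=((b>g+35)&(b>r+50)).astype(np.uint8)
    n,l,s,_=cv2.connectedComponentsWithStats(m)
    best=None
    for i in range(1,n):
        x,y,w,h,a=s[i]
        if 200<a<6000 and 60<w<140 and 60<h<140 and (best is None or a>best[0]): best=(a,i)
    cn=max(cv2.findContours((l==best[1]).astype(np.uint8),cv2.RETR_EXTERNAL,cv2.CHAIN_APPROX_NONE)[0],key=cv2.contourArea)[:,0,:]
    P=np.array([at(c,u,v)[:2] for u,v in cn],np.float32)
    return cv2.minAreaRect(P)
def box(p,dims,zoff=0):
    x,y,a=p; dx,dy,dz=dims
    R=np.array([[np.cos(a),-np.sin(a)],[np.sin(a),np.cos(a)]])
    return np.array([[*(R@np.array([sx*dx/2,sy*dy/2])+[x,y]),z] for sx in(-1,1) for sy in(-1,1) for z in(0,dz)])
def sil(c,p,dims):
    q=np.array([proj(c,k) for k in box(p,dims)])*8
    m=np.zeros((420*1,560),np.uint8)
    h=cv2.convexHull(q.astype(np.int32))
    cv2.fillConvexPoly(m,h,255,cv2.LINE_AA,3); return m/255.
def brown_mask(c,t,near,tol=25):
    for r in env.regions_of(c,t):
        l,tp,rr,b=r['extent']
        if np.hypot((l+rr)/2-near[0],(tp+b)/2-near[1])<tol: return r['pixels'],r['conf']
    return None,0
def fit(views,p0,dims):
    def cost(p): return sum(np.abs(sil(c,p,dims)-m).sum()/max(m.sum(),1) for c,m in views)
    best=None
    for s in (np.diag([12,12,.15]),np.diag([-8,9,-.15])):
        r=minimize(cost,p0,method='Nelder-Mead',options=dict(initial_simplex=np.vstack([p0,np.array(p0)+s]),xatol=.05,fatol=1e-4))
        if best is None or r.fun<best.fun: best=r
    return best.x,best.fun
E
python3 - <<'E'
from h import *
views=[]
for n,near in (("side",(328,270)),("top",(362,232))):
    c=env.capture(n); print(n,frame_fit(c))
    for r in env.regions_of(c,'carton'): print(r['extent'],r['conf'])
    m,cf=brown_mask(c,'carton',near)
    print(cf, at(c,*near,0))
    if m is not None: views.append((c,m)); im=c['image'].copy(); im[m]=(0,255,255); cv2.imwrite(f'pics/m_{n}.png',im)
E
```

```text
side ((510.393798828125, -29.50384521484375), (167.79710388183594, 157.09429931640625), 89.4040756225586)
[320.8, 324.4, 383.8, 415.3] 0.94
[226.8, 299.0, 294.7, 375.8] 0.87
[297.5, 230.2, 357.8, 310.6] 0.73
[372.3, 207.9, 415.3, 284.8] 0.73
[372.8, 280.5, 450.5, 348.9] 0.56
0.73 [ 540.37362428 -192.74888606    0.        ]
top ((512.3638305664062, -30.615951538085938), (166.22067260742188, 158.0071258544922), 89.31421661376953)
[335.1, 302.3, 395.7, 339.6] 0.93
[342.7, 204.1, 377.1, 256.5] 0.91
[398.0, 268.4, 458.9, 314.8] 0.82
[408.5, 190.4, 464.2, 244.3] 0.73
[356.5, 137.9, 410.4, 196.5] 0.67
0.91 [ 515.74149406 -231.40238778    0.        ]
```

```bash
cat > m.py <<'E'
from h import *
import sys
def measure(tag,p0,dims=(55,100,110),nears=None):
    cs=[env.capture(n) for n in("side","top")]
    views=[]
    for c in cs:
        near=proj(c,[p0[0],p0[1],dims[2]/2]); m,cf=brown_mask(c,'carton',near,30); print('conf',cf)
        if m is not None: views.append((c,m.astype(float)))
    for v in views:
        x,f=fit([v],p0,dims); print('single',np.round(x,3),round(f,3))
    x,f=fit(views,p0,dims); print('joint',np.round(x,3),round(f,3))
    out=[]
    for c in cs:
        im=cv2.resize(c['image'],None,fx=3,fy=3,interpolation=cv2.INTER_CUBIC)
        q=np.array([proj(c,k) for k in box(x,dims)])*3+1
        for i in range(8):
            for j in range(i):
                if bin(i^j).count('1')==1: cv2.line(im,tuple(map(int,q[i])),tuple(map(int,q[j])),(0,255,0),1)
        k=(proj(c,[x[0],x[1]+40,30])*3).astype(int)
        k=np.clip(k,[200,225],[1680-200,1260-225])
        out.append(im[k[1]-225:k[1]+225,k[0]-200:k[0]+200])
    cv2.imwrite(f'pics/{tag}.png',np.hstack(out))
    return x
if __name__=='__main__':
    measure(sys.argv[1],[float(a) for a in sys.argv[2:5]])
E
python3 m.py f0 505 -190 1.57
```

```text
conf 0.91
conf 0.89
single [ 508.243 -211.441    1.555] 0.069
single [ 509.939 -212.221    1.487] 0.084
joint [ 508.891 -211.785    1.521] 0.164
```

```bash
ls pics
```

```text
f0.png
m_side.png
m_top.png
side0.png
top0.png
```

View pics/f0.png

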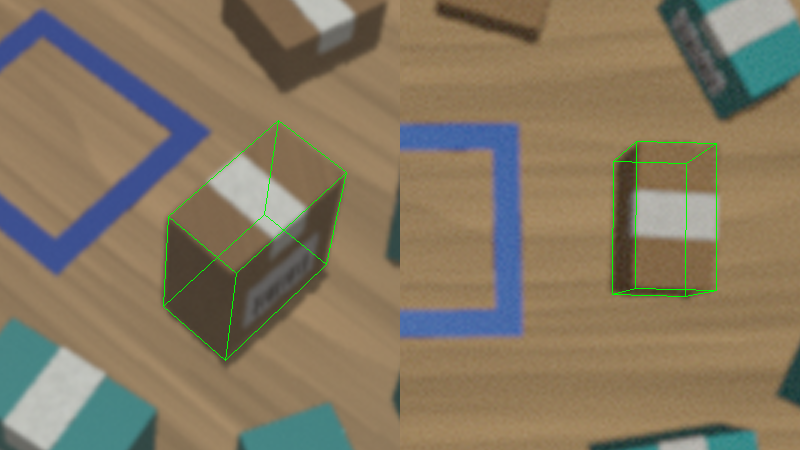

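```bash
python3 - <<'E'
from h import *
cs=env.capture("side"),env.capture("top")
R=[env.regions_of(c,'carton') for c in cs]
for name,ps,pt in (("A",(395,245),(383,168)),("B",(411,315),(437,217)),("C",(350,370),(432,291)),("D",(263,337),(365,320))):
    v=[]
    for c,rs,p in zip(cs,R,(ps,pt)):
        for r in rs:
            l,t,rr,b=r['extent']
            if np.hypot((l+rr)/2-p[0],(t+b)/2-p[1])<15: v.append((c,r['pixels'].astype(float)));break
    p0=at(cs[1],*pt,90)
    best=min((fit(v,[p0[0],p0[1],a],(55,100,110)) for a in (0,.5,1,1.57,2.1,2.6)),key=lambda r:r[1])
    print(name,len(v),np.round(best[0],2),round(best[1],3)); print(np.round(box(best[0],(55,100,110))[::2,:2]).tolist())
E
```

```text
A 2 [ 645.62 -269.67    2.02] 0.189
[[703.0, -273.0], [612.0, -316.0], [679.0, -223.0], [589.0, -266.0]]
B 2 [ 536.38 -380.09    1.03] 0.167
[[565.0, -429.0], [479.0, -378.0], [593.0, -382.0], [507.0, -331.0]]
C 2 [ 384.19 -356.74    2.64] 0.126
[[432.0, -326.0], [384.0, -414.0], [384.0, -300.0], [336.0, -387.0]]
D 2 [ 3.3105e+02 -2.1225e+02  1.2000e-01] 0.137
[[310.0, -265.0], [298.0, -166.0], [364.0, -259.0], [352.0, -159.0]]
```

```bash
cat > s.py <<'E'
import numpy as np, cv2
from h import box
obs={k:box(p,(55,100,110))[::2,:2][[0,1,3,2]].astype(np.float32) for k,p in dict(A=(645.6,-269.7,2.02),B=(536.4,-380.1,1.03),C=(384.2,-356.7,2.64),D=(331,-212,.12)).items()}
car=box((508.9,-211.8,1.535),(55,100,110))[::2,:2][[0,1,3,2]].astype(np.float32)
def sd(poly,other): # min distance between convex polys, neg if overlapping
    a,_=cv2.intersectConvexConvex(poly,other)
    if a>0.01: return -np.sqrt(a)
    d=1e9
    for P,Q in((poly,other),(other,poly)):
        for p in P: d=min(d,-cv2.pointPolygonTest(Q.reshape(-1,1,2),(float(p[0]),float(p[1])),True))
    return d
def rect(x,y,f,u0,u1,v0,v1):
    ty=np.array([-np.sin(f),np.cos(f)]);tx=np.array([np.cos(f),np.sin(f)])
    return np.array([[x,y]+tx*u+ty*v for u,v in((u0,v0),(u1,v0),(u1,v1),(u0,v1))],np.float32)
if __name__=='__main__':
  for (bx,by) in ((38,42.5),(42.5,38)):
   for op in (85,75):
    res=[]
    for f in np.radians(np.arange(-40,41,2.5)):
      # front finger most-forward corner
      for cx in range(465,556,5):
        F=rect(0,0,f,-11,11,op/2,op/2+14.5); k=F[F[:,1].argmax()]
        yb=-239.5+(cx-509)*0.0
        x0=cx-k[0]; y0=yb-4-k[1]
        bod=rect(x0,y0,f,-bx,bx,-by,by); fr=rect(x0,y0,f,-11,11,op/2,op/2+14.5); re=rect(x0,y0,f,-11,11,-op/2-14.5,-op/2)
        prot=min(yb-4-bod[:,1].max(),99)+0
        cl=min(min(sd(P,O) for O in obs.values()) for P in (bod,fr,re))
        clb=min(sd(bod,car),sd(fr,car))
        res.append((min(cl,prot),cl,prot,np.degrees(f),cx,x0,y0))
    res.sort(reverse=True); print(bx,op)
    for r in res[:6]: print(np.round(r,1))
E
python3 s.py
```

```text
38 85
[ 4.000e-01  9.000e-01  4.000e-01 -2.750e+01  4.950e+02  4.784e+02
 -2.991e+02]
[ 1.000e-01  1.000e-01  4.000e-01 -2.750e+01  4.900e+02  4.734e+02
 -2.991e+02]
[  -0.9    3.3   -0.9  -30.   495.   476.  -298.4]
[  -0.9    0.8   -0.9  -30.   490.   471.  -298.4]
[  -0.9    0.8   -0.9  -30.   500.   481.  -298.4]
[  -1.4   -1.4   -0.9   30.   540.   559.  -298.4]
38 75
[   0.9    1.6    0.9   17.5  465.   470.1 -296.4]
[   0.9    0.9    2.2   15.   465.   467.8 -296.6]
[  -0.    -0.     3.4   12.5  465.   465.5 -296.6]
[-3.000e-01  7.000e-01 -3.000e-01  2.000e+01  4.650e+02  4.724e+02
 -2.961e+02]
[-4.000e-01 -4.000e-01  2.200e+00  1.500e+01  4.700e+02  4.728e+02
 -2.966e+02]
[  -0.6   -0.6    0.9   17.5  470.   475.1 -296.4]
42.5 85
[   2.1    2.1    2.3  -27.5  485.   468.4 -299.1]
[   0.9    0.9    2.3  -27.5  490.   473.4 -299.1]
[   0.9    0.9    3.9  -25.   485.   470.9 -299.8]
[   0.7    5.     0.7  -30.   490.   471.  -298.4]
[   0.7    2.8    0.7  -30.   485.   466.  -298.4]
[   0.7    0.7    0.7  -30.   495.   476.  -298.4]
42.5 75
[   2.5    2.5    3.9   17.5  465.   470.1 -296.4]
[   2.5    2.5    5.4   15.   470.   472.8 -296.6]
[   1.6    1.6    8.3   10.   475.   473.2 -296.6]
[   1.4    1.4    6.9   12.5  475.   475.5 -296.6]
[   1.1    1.1    6.9   12.5  470.   470.5 -296.6]
[   0.9    2.4    0.9  -22.5  480.   470.3 -295.8]
```

The neighbouring turquoise cartons leave little room, so the height of the fingertips below the gripper body decides how I push. I'll move over the area high up and measure the gripper in view.

{"fn": "drive_tool", "kwargs": {
  "rows": [
    {"x": -0.965, "y": -0.92, "z": 0, "turn": 0, "gripper": 0},
    {"x": -0.965, "y": -0.92, "z": 0, "turn": 0, "gripper": 0},
    {"x": -0.965, "y": -0.92, "z": 0, "turn": 0, "gripper": 0},
    {"x": -0.965, "y": -0.92, "z": 0, "turn": 0, "gripper": 0},
    {"x": -0.965, "y": -0.92, "z": 0, "turn": 0, "gripper": 0},
    {"x": -0.965, "y": -0.92, "z": 0, "turn": 0, "gripper": 0},
    {"x": -0.965, "y": -0.92, "z": 0, "turn": 0, "gripper": 0},
    {"x": -0.965, "y": -0.92, "z": 0, "turn": 0, "gripper": 0}
  ]
}}

```text
t: 1.97
tool_pos: [304.5, 209.3, 248.6]
orientation: [0.207, 0.978, 0.0, 0.0]
contact_force: [-0.8, 0.4, 0.3]
finger_gap: 0.003
```

{"fn": "drive_tool", "kwargs": {
  "rows": [
    {"x": -0.965, "y": -0.92, "z": 0, "turn": 0, "gripper": 0},
    {"x": -0.965, "y": -0.92, "z": 0, "turn": 0, "gripper": 0},
    {"x": -0.965, "y": -0.92, "z": 0, "turn": 0, "gripper": 0},
    {"x": -0.965, "y": -0.92, "z": 0, "turn": 0, "gripper": 0},
    {"x": -0.965, "y": -0.92, "z": 0, "turn": 0, "gripper": 0},
    {"x": -0.965, "y": -0.92, "z": 0, "turn": 0, "gripper": 0},
    {"x": -0.965, "y": -0.92, "z": 0, "turn": 0, "gripper": 0},
    {"x": -0.965, "y": -0.92, "z": 0, "turn": 0, "gripper": 0}
  ]
}}

```text
t: 2.63
tool_pos: [407.9, -40.1, 248.5]
orientation: [0.209, 0.978, -0.0, 0.001]
contact_force: [-0.1, -0.1, -0.9]
finger_gap: -0.004
```

```bash
python3 - <<'E'
from h import *
s=env.state(); p=s['tool_pos']; print(p)
out=[]
for n in ("side","top"):
    c=env.capture(n); im=cv2.resize(c['image'],None,fx=2,fy=2)
    for dz in (0,-17,-30):
        q=proj(c,p+[0,0,dz]); print(n,dz,q); cv2.circle(im,tuple((q*2).astype(int)),2,(0,255,0),-1)
    q=(proj(c,p)*2).astype(int); q=np.clip(q,[200,220],[920,620]); out.append(im[q[1]-220:q[1]+220,q[0]-200:q[0]+200])
cv2.imwrite('pics/g1.png',np.hstack(out))
E
```

```text
[407.92607073 -40.13771341 248.46117544]
side 0 [216.70163764 189.09513578]
side -17 [217.70642152 195.6652694 ]
side -30 [218.45373632 200.55185073]
top 0 [280.62564112 284.20515336]
top -17 [280.42989855 284.04270882]
top -30 [280.28528435 283.92269514]
```

View pics/g1.png

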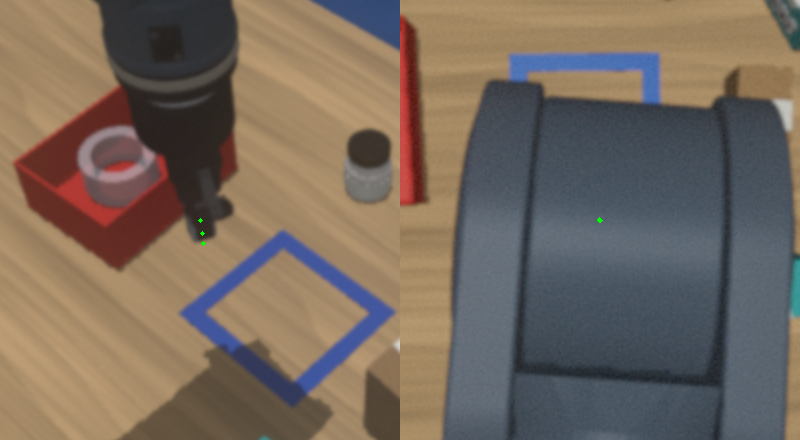

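```bash
cat > g.py <<'E'
from h import *
import sys
p=env.state()['tool_pos']; print(env.state()['orientation'])
c=env.capture("side"); S=5
im=np.clip((c['image'].astype(float)/255)**0.5*255,0,255).astype(np.uint8)
im=cv2.resize(im,None,fx=S,fy=S,interpolation=cv2.INTER_CUBIC)
for dz in range(-20,121,20):
    q=(proj(c,p+[0,0,dz])+.5)*S; cv2.circle(im,tuple(q.astype(int)),3,(0,255,0) if dz else (0,0,255),-1)
q=(proj(c,p+[0,0,50])*S).astype(int); cv2.imwrite(sys.argv[1],im[max(q[1]-300,0):q[1]+300,q[0]-300:q[0]+300])
E
python3 g.py pics/g2.png
```

```text
[2.07715452e-01 9.78189276e-01 1.12649356e-04 1.38320551e-04]
```

View pics/g2.png

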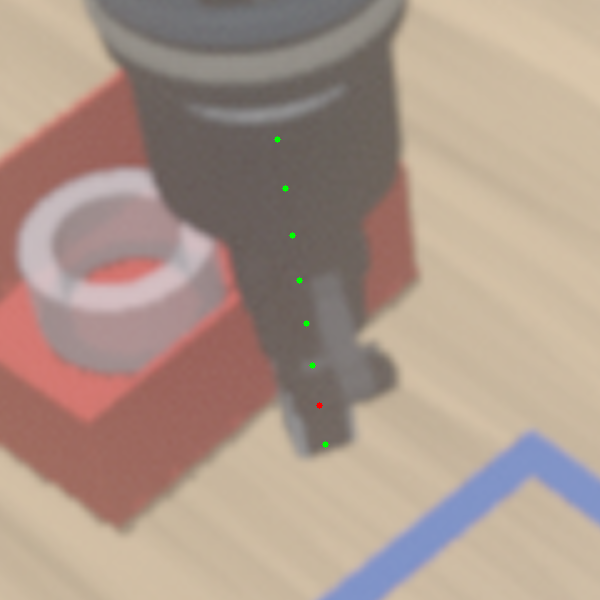

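{"fn": "drive_tool", "kwargs": {
  "rows": [
    {"x": 0, "y": 0, "z": 0, "turn": 0.37, "gripper": 0},
    {"x": 0, "y": 0, "z": 0, "turn": 0.37, "gripper": 0},
    {"x": 0, "y": 0, "z": 0, "turn": 0.37, "gripper": 0},
    {"x": 0, "y": 0, "z": 0, "turn": 0.37, "gripper": 0},
    {"x": 0, "y": 0, "z": 0, "turn": 0.37, "gripper": 0},
    {"x": 0, "y": 0, "z": 0, "turn": 0.37, "gripper": 0},
    {"x": 0, "y": 0, "z": 0, "turn": 0.37, "gripper": 0},
    {"x": 0, "y": 0, "z": 0, "turn": 0.37, "gripper": 0}
  ]
}}

```text
t: 3.45
tool_pos: [406.2, -35.0, 248.8]
orientation: [0.652, 0.758, 0.0, 0.0]
contact_force: [-0.4, 0.8, -0.3]
finger_gap: 0.002
```

{"fn": "drive_tool", "kwargs": {
  "rows": [
    {"x": 0, "y": 0, "z": 0, "turn": 0.051, "gripper": 0},
    {"x": 0, "y": 0, "z": 0, "turn": 0.051, "gripper": 0},
    {"x": 0, "y": 0, "z": 0, "turn": 0.051, "gripper": 0}
  ]
}}

```text
t: 3.7
tool_pos: [406.0, -33.6, 248.9]
orientation: [0.711, 0.704, 0.001, 0.0]
contact_force: [-0.2, 0.5, 1.6]
finger_gap: -0.001
```

```bash
cat > g3.py <<'E'
from h import *
import sys
s=env.state();p=s['tool_pos']; x,y,z,w=s['orientation']; tx=np.array([2*x*x-1,2*x*y,0]);ty=np.array([2*x*y,2*y*y-1,0]); print(p,tx,ty)
c=env.capture("side"); S=5
im0=np.clip((c['image'].astype(float)/255)**0.45*255,0,255).astype(np.uint8)
im0=cv2.resize(im0,None,fx=S,fy=S,interpolation=cv2.INTER_CUBIC); 
def draw(im,hx,hy,z0,z1,col):
    q=[(sx,sy,zz) for sx in(-1,1) for sy in(-1,1) for zz in(z0,z1)]
    P=[tuple(((proj(c,p+tx*a*hx+ty*b*hy+np.array([0,0,k]))+.5)*S).astype(int)) for a,b,k in q]
    for i in range(8):
        for j in range(i):
            if bin(i^j).count('1')==1: cv2.line(im,P[i],P[j],col,1)
im=im0.copy()
draw(im,11,14.5,-17,20,(0,255,0)); draw(im,38,42.5,56,120,(0,0,255)); 
q=(proj(c,p+[0,0,50])*S).astype(int); sl=np.s_[max(q[1]-300,0):q[1]+300,q[0]-200:q[0]+200]
cv2.imwrite(sys.argv[1],np.hstack([im0[sl],im[sl]]))
E
python3 g3.py pics/g3.png
```

```text
[406.00195549 -33.61638062 248.87272635] [0.00980739 0.99995162 0.        ] [ 0.99995162 -0.00980794  0.        ]
```

View pics/g3.png

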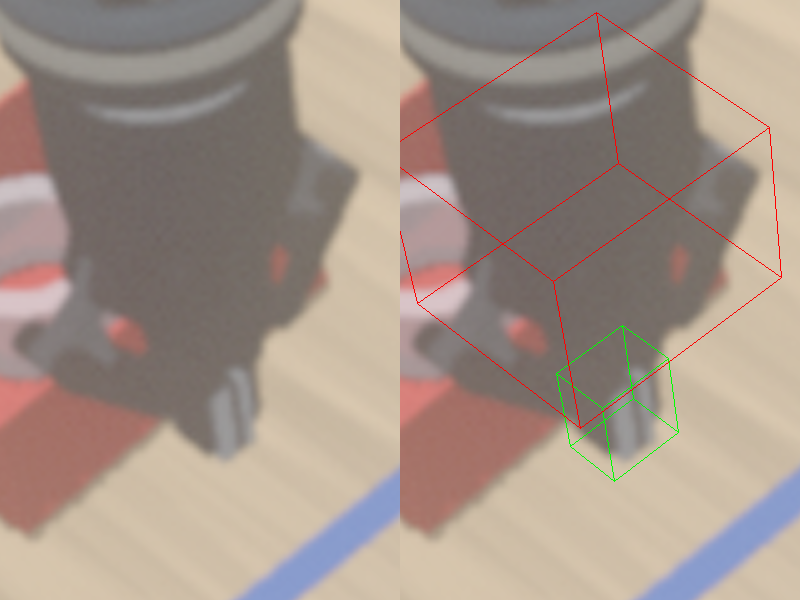

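{"fn": "drive_tool", "kwargs": {
  "rows": [
    {"x": 0, "y": 0, "z": 0, "turn": -0.242, "gripper": 0},
    {"x": 0, "y": 0, "z": 0, "turn": -0.242, "gripper": 0},
    {"x": 0, "y": 0, "z": 0, "turn": -0.242, "gripper": 0},
    {"x": 0, "y": 0, "z": 0, "turn": -0.242, "gripper": 0},
    {"x": 0, "y": 0, "z": 0, "turn": -0.242, "gripper": 0},
    {"x": 0, "y": 0, "z": 0, "turn": -0.242, "gripper": 0},
    {"x": 0, "y": 0, "z": 0, "turn": -0.242, "gripper": 0}
  ]
}}

```text
t: 4.33
tool_pos: [405.9, -33.2, 248.9]
orientation: [0.393, 0.92, 0.0, 0.0]
contact_force: [-0.2, -0.1, -0.5]
finger_gap: 0.001
```

```bash
cat > g4.py <<'E'
from h import *
import sys
s=env.state();p=s['tool_pos']; x,y,z,w=s['orientation']; tx=np.array([2*x*x-1,2*x*y,0]);ty=np.array([2*x*y,2*y*y-1,0])
print(p,np.degrees(np.arctan2(ty[1],ty[0])),s['finger_gap'])
c=env.capture("side"); S=6; R=np.array(c['extrinsics'])[:3,0]; R=R*[1,1,0]; R/=np.linalg.norm(R)
im0=np.clip((c['image'].astype(float)/255)**0.4*255,0,255).astype(np.uint8)
im0=cv2.resize(im0,None,fx=S,fy=S,interpolation=cv2.INTER_CUBIC); im=im0.copy()
P=lambda l,dz: tuple(((proj(c,p+R*l+np.array([0,0,dz]))+.5)*S).astype(int))
for dz in range(-20,101,20): cv2.line(im,P(-70,dz),P(70,dz),(0,0,255) if dz==0 else (0,255,0),1)
for l in range(-60,61,20): cv2.line(im,P(l,-20),P(l,100),(255,0,0) if l==0 else (0,255,255),1)
q=(proj(c,p+[0,0,40])*S).astype(int); sl=np.s_[max(q[1]-290,0):q[1]+290,q[0]-390:q[0]+390]
cv2.imwrite(sys.argv[1],im[sl])
E
python3 g4.py pics/g4.png
```

```text
[405.9406018  -33.16903976 248.94015901] 43.715713822898 0.0014480532722625083
```

View pics/g4.png

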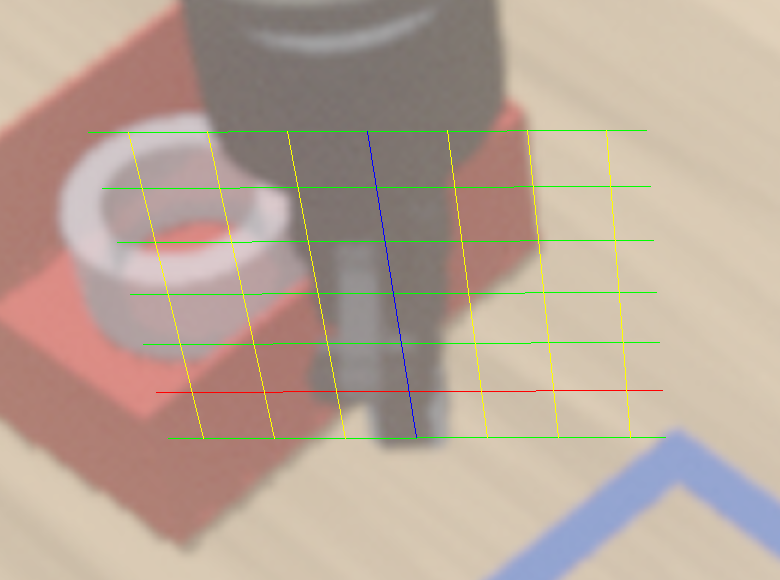

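The shut gripper measures ±11 mm at the pads, with a palm of about ±20 mm starting about 56 mm above the TCP. Next I'll check the other profile with the jaws open.

{"fn": "drive_tool", "kwargs": {
  "rows": [
    {"x": 0, "y": 0, "z": 0, "turn": 0.5, "gripper": 85},
    {"x": 0, "y": 0, "z": 0, "turn": 0.5, "gripper": 85},
    {"x": 0, "y": 0, "z": 0, "turn": 0.5, "gripper": 85},
    {"x": 0, "y": 0, "z": 0, "turn": 0.5, "gripper": 85},
    {"x": 0, "y": 0, "z": 0, "turn": 0.5, "gripper": 85},
    {"x": 0, "y": 0, "z": 0, "turn": 0.5, "gripper": 85},
    {"x": 0, "y": 0, "z": 0, "turn": 0.5, "gripper": 85},
    {"x": 0, "y": 0, "z": 0, "turn": 0.5, "gripper": 85}
  ]
}}

```text
t: 5.05
tool_pos: [405.9, -32.9, 248.9]
orientation: [0.792, 0.611, 0.001, 0.0]
contact_force: [-0.2, -0.1, -0.4]
finger_gap: 0.997
```

{"fn": "drive_tool", "kwargs": {
  "rows": [
    {"x": 0, "y": 0, "z": 0, "turn": 0.18, "gripper": 85},
    {"x": 0, "y": 0, "z": 0, "turn": 0.18, "gripper": 85},
    {"x": 0, "y": 0, "z": 0, "turn": 0.18, "gripper": 85},
    {"x": 0, "y": 0, "z": 0, "turn": 0.18, "gripper": 85},
    {"x": 0, "y": 0, "z": 0, "turn": 0.18, "gripper": 85}
  ]
}}

```text
t: 5.47
tool_pos: [405.8, -32.5, 249.0]
orientation: [0.932, 0.361, 0.001, -0.0]
contact_force: [-0.6, -0.0, -0.1]
finger_gap: 0.994
```

```bash
python3 g4.py pics/g5.png
```

```text
[405.84138114 -32.51038804 248.97233491] -47.65217617235104 0.9935785418601559
```

View pics/g5.png

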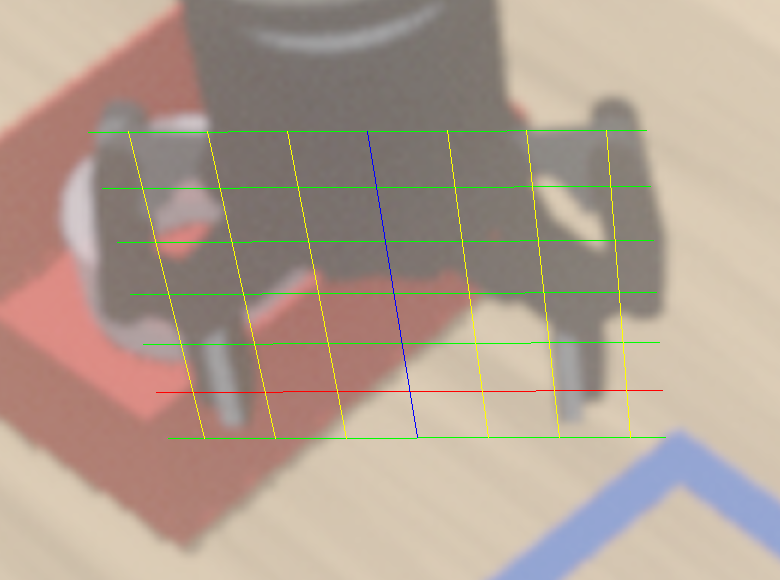

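From this view the open knuckles reach ±70 mm. The palm's underside sits about 85–90 mm above the TCP, so a part-open push along tool x with the tips at about 22 mm clears the carton's top.

{"fn": "drive_tool", "kwargs": {
  "rows": [
    {"x": -0.227, "y": 0.62, "z": 0, "turn": -0.261, "gripper": 40},
    {"x": -0.227, "y": 0.62, "z": 0, "turn": -0.261, "gripper": 40},
    {"x": -0.227, "y": 0.62, "z": 0, "turn": -0.261, "gripper": 40},
    {"x": -0.227, "y": 0.62, "z": 0, "turn": -0.261, "gripper": 40},
    {"x": -0.227, "y": 0.62, "z": 0, "turn": -0.261, "gripper": 40},
    {"x": -0.227, "y": 0.62, "z": 0, "turn": -0.261, "gripper": 40},
    {"x": -0.227, "y": 0.62, "z": 0, "turn": -0.261, "gripper": 40},
    {"x": -0.227, "y": 0.62, "z": 0, "turn": -0.261, "gripper": 40}
  ]
}}

```text
t: 6.18
tool_pos: [455.5, -154.8, 248.9]
orientation: [0.711, 0.703, 0.001, 0.0]
contact_force: [-0.8, 0.1, -0.8]
finger_gap: 0.473
```

{"fn": "drive_tool", "kwargs": {
  "rows": [
    {"x": -0.622, "y": 0.264, "z": 0, "turn": 0, "gripper": 40},
    {"x": -0.622, "y": 0.264, "z": 0, "turn": 0, "gripper": 40},
    {"x": -0.622, "y": 0.264, "z": 0, "turn": 0, "gripper": 40},
    {"x": -0.622, "y": 0.264, "z": 0.2, "turn": 0, "gripper": 40},
    {"x": -0.622, "y": 0.264, "z": 0.35, "turn": 0, "gripper": 40},
    {"x": -0.622, "y": 0.264, "z": 0.35, "turn": 0, "gripper": 40}
  ]
}}

```text
t: 6.68
tool_pos: [504.8, -278.8, 173.1]
orientation: [0.712, 0.702, -0.001, -0.004]
contact_force: [-1.4, 0.8, -0.8]
finger_gap: 0.469
```

```bash
python3 - <<'E'
from h import *
s=env.state(); print(s['tool_pos'],s['finger_gap'])
out=[]
for n in("side","top"):
    c=env.capture(n); out.append(cv2.resize(c['image'],(400,300)) if 0 else c['image'][150:400,200:500])
cv2.imwrite('pics/a1.png',np.hstack(out))
E
```

```text
[ 504.84861312 -278.83023333  173.05179938] 0.4693543498244089
```

View pics/a1.png

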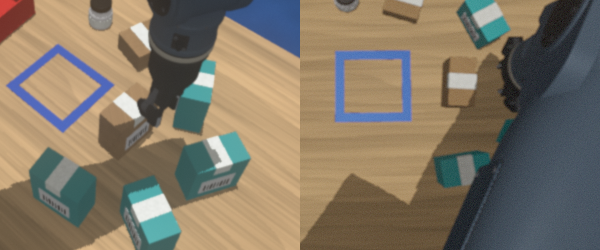

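{"fn": "drive_tool", "kwargs": {
  "rows": [
    {"x": 0, "y": 0.012, "z": 0.15, "turn": 0, "gripper": 40},
    {"x": 0, "y": 0.012, "z": 0.3, "turn": 0, "gripper": 40},
    {"x": 0, "y": 0.012, "z": 0.4, "turn": 0, "gripper": 40},
    {"x": 0, "y": 0.012, "z": 0.4, "turn": 0, "gripper": 40}
  ]
}}

```text
t: 7.12
tool_pos: [508.0, -277.6, 97.8]
orientation: [0.712, 0.703, -0.0, -0.002]
contact_force: [-0.8, 0.3, 0.4]
finger_gap: 0.47
```

```bash
python3 g4.py pics/g6.png
```

```text
[ 508.00025992 -277.56671419   97.79511408] -0.7321629422526362 0.4700441011687061
```

View pics/g6.png

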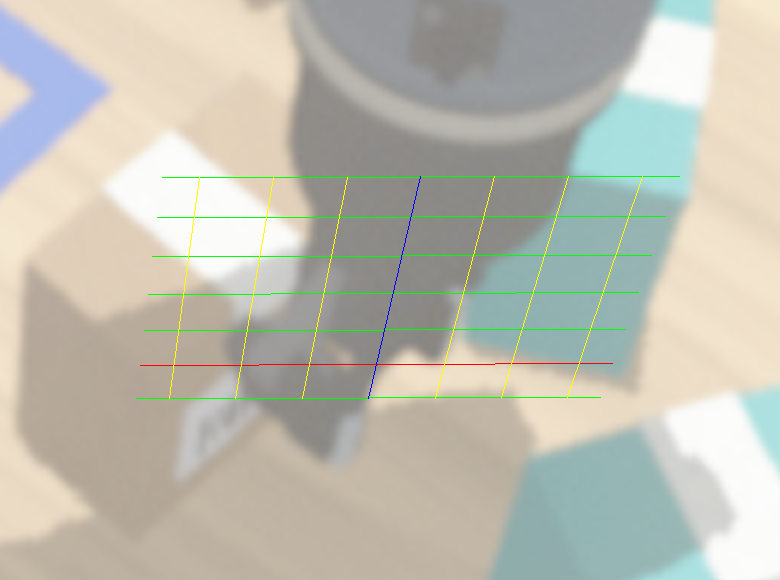

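{"fn": "drive_tool", "kwargs": {
  "rows": [
    {"x": 0, "y": 0, "z": 0.15, "turn": 0, "gripper": 40},
    {"x": 0, "y": 0, "z": 0.25, "turn": 0, "gripper": 40},
    {"x": 0, "y": 0, "z": 0.314, "turn": 0, "gripper": 40},
    {"x": 0.03, "y": 0, "z": 0.314, "turn": 0, "gripper": 40},
    {"x": 0.06, "y": 0, "z": 0.314, "turn": 0, "gripper": 40},
    {"x": 0.08, "y": 0, "z": 0.314, "turn": 0, "gripper": 40},
    {"x": 0.1, "y": 0, "z": 0.314, "turn": 0, "gripper": 40},
    {"x": 0.1, "y": 0, "z": 0.314, "turn": 0, "gripper": 40}
  ]
}}

```text
t: 7.83
tool_pos: [509.8, -257.5, 38.8]
orientation: [0.711, 0.703, 0.001, -0.0]
contact_force: [1.0, -0.9, 0.4]
finger_gap: 0.464
```

```bash
cat > v.py <<'E'
from h import *
import sys
s=env.state(); print(s['t'],np.round(s['tool_pos'],1),np.round(s['contact_force'],1))
out=[]
for n,w in(("side",(310,250)),("top",(330,230))):
    c=env.capture(n); q=np.clip(np.array(w),[75,75],[485,345]); im=c['image'][q[1]-75:q[1]+75,q[0]-65:q[0]+65]
    im=np.clip((im/255.)**.6*255,0,255).astype(np.uint8)
    out.append(cv2.resize(im,None,fx=3,fy=3,interpolation=cv2.INTER_CUBIC))
cv2.imwrite(sys.argv[1],np.hstack(out))
E
python3 v.py pics/b1.png
```

```text
7.8333 [ 509.8 -257.5   38.8] [ 1.  -0.9  0.4]
```

View pics/b1.png

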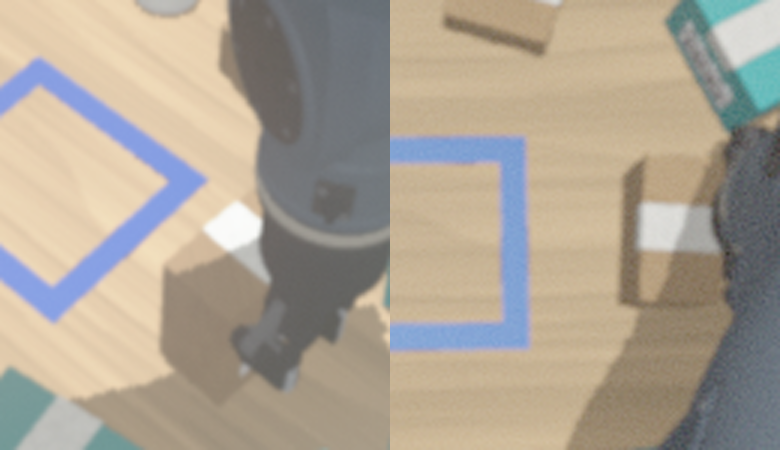

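{"fn": "drive_tool", "kwargs": {
  "rows": [
    {"x": 0, "y": -0.005, "z": 0.03, "turn": 0, "gripper": 40},
    {"x": 0.015, "y": -0.005, "z": 0.03, "turn": 0, "gripper": 40},
    {"x": 0.03, "y": -0.005, "z": 0.03, "turn": 0, "gripper": 40},
    {"x": 0.045, "y": -0.005, "z": 0.03, "turn": 0, "gripper": 40},
    {"x": 0.06, "y": -0.005, "z": 0.03, "turn": 0, "gripper": 40},
    {"x": 0.075, "y": -0.005, "z": 0.03, "turn": 0, "gripper": 40},
    {"x": 0.09, "y": -0.005, "z": 0.03, "turn": 0, "gripper": 40}
  ]
}}

```text
t: 8.52
tool_pos: [508.7, -239.7, 32.1]
orientation: [0.711, 0.703, 0.0, -0.001]
contact_force: [-0.4, -0.9, 0.8]
finger_gap: 0.469
```

```bash
python3 v.py pics/b2.png
```

```text
8.5167 [ 508.7 -239.7   32.1] [-0.4 -0.9  0.8]
```

View pics/b2.png

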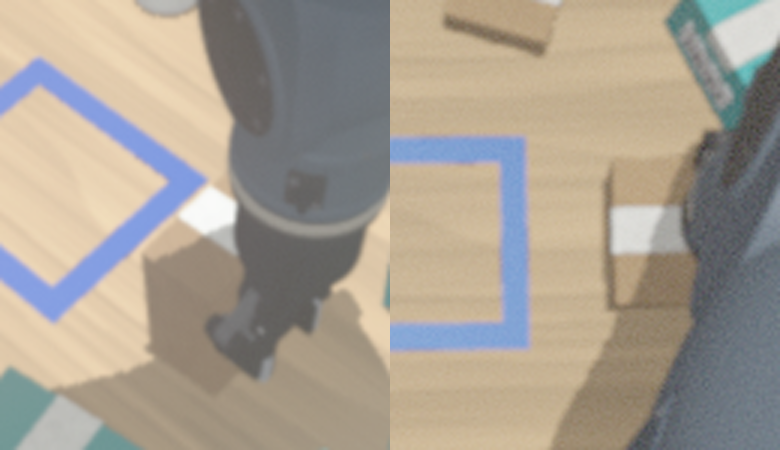

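The top view suggests the carton is leaning forward: the front face has almost vanished. I'll back off at once and let it settle.

{"fn": "drive_tool", "kwargs": {
  "rows": [
    {"x": -0.03, "y": 0, "z": 0, "turn": 0, "gripper": 40},
    {"x": -0.06, "y": 0, "z": 0, "turn": 0, "gripper": 40},
    {"x": -0.1, "y": 0, "z": 0, "turn": 0, "gripper": 40},
    {"x": -0.1, "y": 0, "z": 0, "turn": 0, "gripper": 40},
    {"x": -0.1, "y": 0, "z": 0, "turn": 0, "gripper": 40}
  ]
}}

```text
t: 9.03
tool_pos: [508.3, -260.2, 32.0]
orientation: [0.712, 0.703, 0.0, -0.001]
contact_force: [0.6, 0.1, 0.1]
finger_gap: 0.468
```

```bash
python3 v.py pics/b3.png
```

```text
9.0333 [ 508.3 -260.2   32. ] [0.6 0.1 0.1]
```

View pics/b3.png

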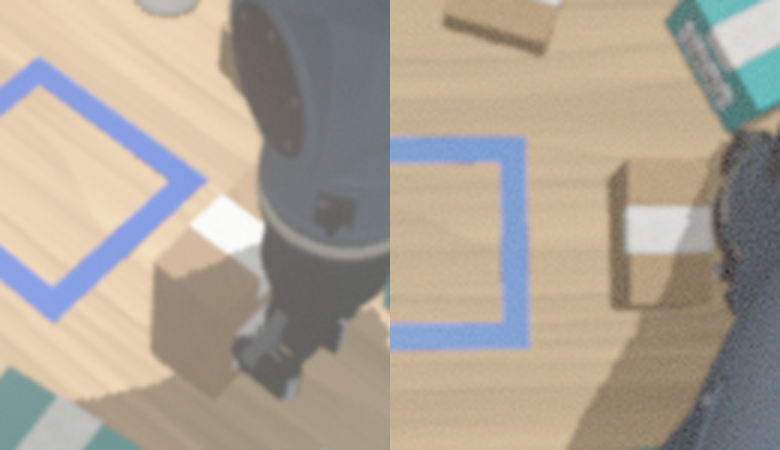

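```bash
python3 - <<'E'
from h import *
c=env.capture("side")
p=np.array([405.94,-33.17,248.94]);a=np.radians(43.716);ty=np.array([np.cos(a),np.sin(a),0]);tx=np.array([-np.sin(a),np.cos(a),0])
q0=(proj(c,p+[0,0,40])*6).astype(int)-[390,290]
im=cv2.imread('pics/g4.png')
def P(x,y,z): return tuple(((proj(c,p+tx*x+ty*y+[0,0,z])+.5)*6).astype(int)-q0)
for y,z in((-59,60),(-59,70),(-59,80),(-50,50),(-42,56),(-42,85),(42,85)):
    print(y,z,[tuple(map(int,P(x,y,z))) for x in(-20,-11,0,11,20)])
im=cv2.resize(im,None)
for y,col in((-59,(0,0,255)),(-14,(255,0,255))):
  for x in(-14,-11,0,11,14):
    cv2.line(im,P(x,y,-17 if y==-14 else 60),P(x,y,85),col,1)
cv2.imwrite('pics/g7.png',im)
E
```

```text
-59 60 [(451, 412), (414, 413), (370, 414), (326, 415), (289, 415)]
-59 70 [(447, 386), (410, 386), (365, 387), (321, 388), (284, 389)]
-59 80 [(443, 359), (406, 360), (361, 361), (315, 362), (278, 362)]
-50 50 [(456, 410), (420, 411), (377, 412), (333, 413), (298, 414)]
-42 56 [(455, 371), (420, 372), (376, 373), (333, 374), (297, 374)]
-42 85 [(444, 293), (408, 294), (363, 295), (318, 296), (281, 297)]
42 85 [(460, 58), (426, 58), (384, 59), (342, 60), (308, 61)]Traceback (most recent call last):
  File "<stdin>", line 9, in <module>
cv2.error: OpenCV(4.12.0) /io/opencv/modules/imgproc/src/resize.cpp:4211: error: (-215:Assertion failed) inv_scale_x > 0 in function 'resize'
```

The carton is upright again and has moved about 8 mm. The lean probably came from the palm or links touching near the top, so I'll retry higher with the jaws shut and check the tilt after a short push.

{"fn": "drive_tool", "kwargs": {
  "rows": [
    {"x": 0, "y": 0, "z": -0.05, "turn": 0, "gripper": 0},
    {"x": 0, "y": 0, "z": -0.05, "turn": 0, "gripper": 0},
    {"x": 0.03, "y": 0, "z": -0.05, "turn": 0, "gripper": 0},
    {"x": 0.06, "y": 0, "z": -0.05, "turn": 0, "gripper": 0},
    {"x": 0.075, "y": 0, "z": -0.05, "turn": 0, "gripper": 0},
    {"x": 0.09, "y": 0, "z": -0.05, "turn": 0, "gripper": 0},
    {"x": 0.105, "y": 0, "z": -0.05, "turn": 0, "gripper": 0},
    {"x": 0.12, "y": 0, "z": -0.05, "turn": 0, "gripper": 0}
  ]
}}

```text
t: 9.85
tool_pos: [508.7, -235.1, 42.0]
orientation: [0.711, 0.703, 0.0, -0.001]
contact_force: [-0.5, -1.5, -0.1]
finger_gap: -0.002
```

```bash
python3 v.py pics/b4.png
```

```text
9.85 [ 508.7 -235.1   42. ] [-0.5 -1.5 -0.1]
```

View pics/b4.png

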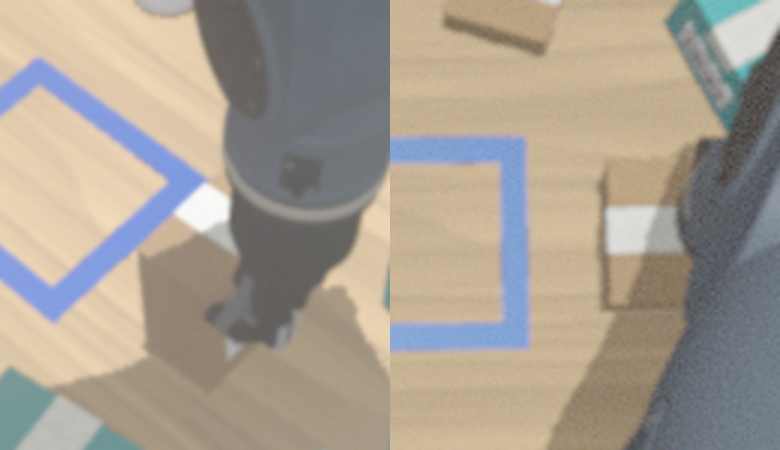

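{"fn": "drive_tool", "kwargs": {
  "rows": [
    {"x": -0.05, "y": 0, "z": 0, "turn": 0, "gripper": 0},
    {"x": -0.1, "y": 0, "z": 0.05, "turn": 0, "gripper": 0},
    {"x": -0.1, "y": 0, "z": 0.1, "turn": 0, "gripper": 0},
    {"x": -0.1, "y": 0, "z": 0.1, "turn": 0, "gripper": 0},
    {"x": -0.05, "y": 0, "z": 0.1, "turn": 0, "gripper": 0},
    {"x": -0.02, "y": 0, "z": 0.1, "turn": 0, "gripper": 0},
    {"x": 0.0, "y": 0, "z": 0.1, "turn": 0, "gripper": 0},
    {"x": 0.02, "y": 0, "z": 0.1, "turn": 0, "gripper": 0}
  ]
}}

```text
t: 10.62
tool_pos: [508.9, -230.1, 22.3]
orientation: [0.711, 0.703, 0.0, -0.001]
contact_force: [-0.1, -0.6, -0.9]
finger_gap: -0.004
```

```bash
python3 v.py pics/b5.png
```

```text
10.6167 [ 508.9 -230.1   22.3] [-0.1 -0.6 -0.9]
```

View pics/b5.png

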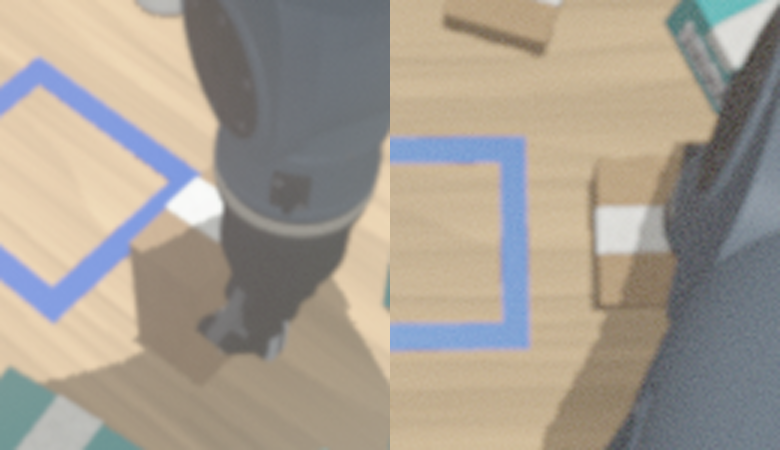

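The lean stays small and steady at about 4° because the pads push low and the palm touches higher up. The foot slides along with it, and TCP z = 22 mm gives the least lean. I'll continue slowly.

{"fn": "drive_tool", "kwargs": {
  "rows": [
    {"x": 0.01, "y": 0, "z": 0, "turn": 0, "gripper": 0},
    {"x": 0.025, "y": 0, "z": 0, "turn": 0, "gripper": 0},
    {"x": 0.04, "y": 0, "z": 0, "turn": 0, "gripper": 0},
    {"x": 0.055, "y": 0, "z": 0, "turn": 0, "gripper": 0},
    {"x": 0.07, "y": 0, "z": 0, "turn": 0, "gripper": 0},
    {"x": 0.085, "y": 0, "z": 0, "turn": 0, "gripper": 0},
    {"x": 0.1, "y": 0, "z": 0, "turn": 0, "gripper": 0},
    {"x": 0.11, "y": 0, "z": 0, "turn": 0, "gripper": 0}
  ]
}}

```text
t: 11.38
tool_pos: [509.1, -207.7, 22.4]
orientation: [0.711, 0.703, 0.001, -0.001]
contact_force: [0.4, -1.4, 1.6]
finger_gap: 0.001
```

```bash
python3 v.py pics/b6.png
```

```text
11.3833 [ 509.1 -207.7   22.4] [ 0.4 -1.4  1.6]
```

View pics/b6.png

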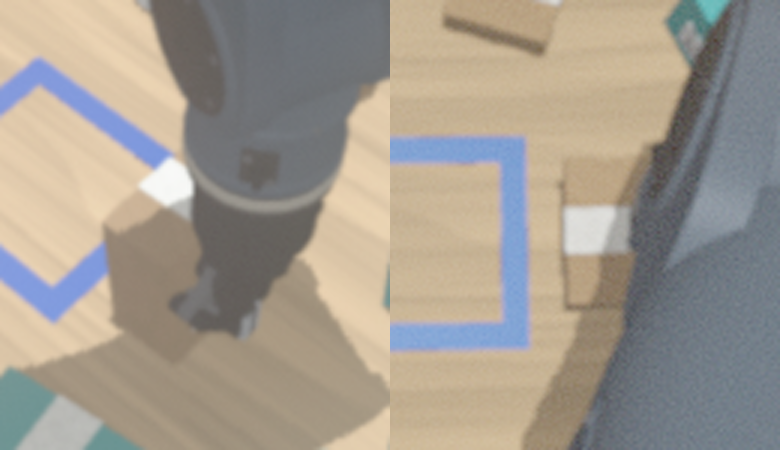

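{"fn": "drive_tool", "kwargs": {
  "rows": [
    {"x": 0.02, "y": 0, "z": 0, "turn": 0, "gripper": 0},
    {"x": 0.038, "y": 0, "z": 0, "turn": 0, "gripper": 0},
    {"x": 0.056, "y": 0, "z": 0, "turn": 0, "gripper": 0},
    {"x": 0.074, "y": 0, "z": 0, "turn": 0, "gripper": 0},
    {"x": 0.092, "y": 0, "z": 0, "turn": 0, "gripper": 0},
    {"x": 0.11, "y": 0, "z": 0, "turn": 0, "gripper": 0},
    {"x": 0.128, "y": 0, "z": 0, "turn": 0, "gripper": 0},
    {"x": 0.14, "y": 0, "z": 0, "turn": 0, "gripper": 0}
  ]
}}

```text
t: 12.15
tool_pos: [509.3, -179.1, 22.4]
orientation: [0.711, 0.704, 0.001, -0.001]
contact_force: [0.3, -1.1, -0.7]
finger_gap: 0.002
```

{"fn": "drive_tool", "kwargs": {
  "rows": [
    {"x": 0.015, "y": 0, "z": 0, "turn": 0, "gripper": 0},
    {"x": 0.03, "y": 0, "z": 0, "turn": 0, "gripper": 0},
    {"x": 0.045, "y": 0, "z": 0, "turn": 0, "gripper": 0},
    {"x": 0.06, "y": 0, "z": 0, "turn": 0, "gripper": 0},
    {"x": 0.075, "y": 0, "z": 0, "turn": 0, "gripper": 0},
    {"x": 0.08, "y": 0, "z": 0, "turn": 0, "gripper": 0}
  ]
}}

```text
t: 12.65
tool_pos: [509.4, -162.7, 22.4]
orientation: [0.71, 0.704, 0.001, -0.001]
contact_force: [0.8, -1.2, 0.7]
finger_gap: -0.006
```

```bash
python3 v.py pics/b7.png
```

```text
12.65 [ 509.4 -162.7   22.4] [ 0.8 -1.2  0.7]
```

View pics/b7.png

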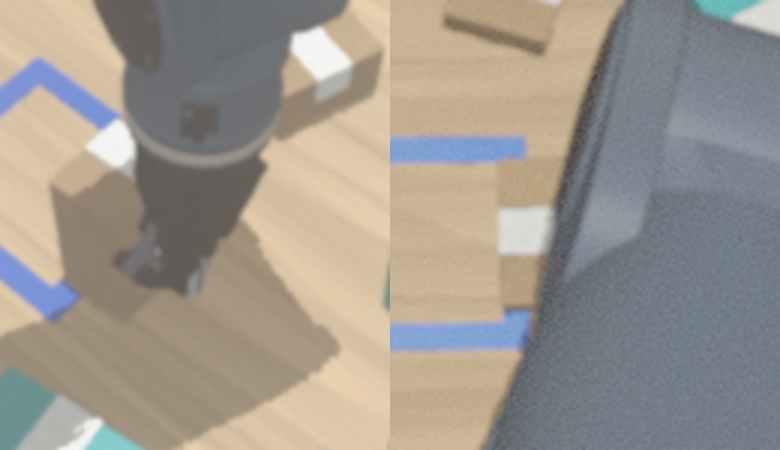

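{"fn": "drive_tool", "kwargs": {
  "rows": [
    {"x": 0.015, "y": 0, "z": 0, "turn": 0, "gripper": 0},
    {"x": 0.03, "y": 0, "z": 0, "turn": 0, "gripper": 0},
    {"x": 0.03, "y": 0, "z": 0, "turn": 0, "gripper": 0},
    {"x": 0.0, "y": 0, "z": 0, "turn": 0, "gripper": 0},
    {"x": -0.03, "y": 0, "z": 0, "turn": 0, "gripper": 0},
    {"x": -0.1, "y": 0, "z": 0, "turn": 0, "gripper": 0},
    {"x": -0.18, "y": 0, "z": 0, "turn": 0, "gripper": 0},
    {"x": -0.18, "y": 0, "z": 0, "turn": 0, "gripper": 0}
  ]
}}

```text
t: 13.42
tool_pos: [509.2, -202.1, 22.4]
orientation: [0.711, 0.703, 0.0, -0.0]
contact_force: [-0.8, 0.3, 0.1]
finger_gap: 0.004
```

{"fn": "drive_tool", "kwargs": {
  "rows": [
    {"x": 0, "y": 0, "z": -0.2, "turn": 0, "gripper": 0},
    {"x": 0, "y": 0, "z": -0.35, "turn": 0, "gripper": 0},
    {"x": 0, "y": 0, "z": -0.35, "turn": 0, "gripper": 0}
  ]
}}

```text
t: 13.67
tool_pos: [511.6, -204.1, 97.8]
orientation: [0.712, 0.703, 0.002, 0.003]
contact_force: [0.7, -0.5, 1.3]
finger_gap: 0.002
```

```bash
python3 m.py f1 510 -120 1.57; python3 -c "from h import *;print(env.state()['tool_pos'],env.state()['t'])"
```

```text
conf 0.9
conf 0.59
single [ 506.663 -113.976    1.819] 0.174
single [ 509.641 -118.819    1.548] 0.076
joint [ 509.229 -118.352    1.573] 0.296
[ 508.63905967 -202.35898931   91.61458993] 13.8667
```

View pics/f1.png

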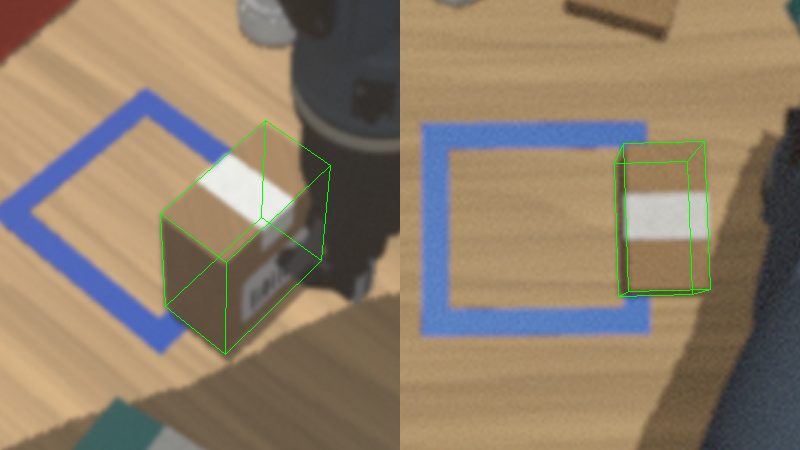

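The foot edge is about 3 mm past the strip's inner edge (frame x ≈ −61), and the carton is upright and square. Next I'll push near the top.

{"fn": "drive_tool", "kwargs": {
  "rows": [
    {"x": 0, "y": 0, "z": -0.06, "turn": 0, "gripper": 0},
    {"x": 0.06, "y": 0, "z": -0.06, "turn": 0, "gripper": 0},
    {"x": 0.12, "y": 0, "z": -0.06, "turn": 0, "gripper": 0},
    {"x": 0.17, "y": 0, "z": -0.06, "turn": 0, "gripper": 0},
    {"x": 0.2, "y": 0, "z": -0.06, "turn": 0, "gripper": 0},
    {"x": 0.2, "y": 0, "z": -0.06, "turn": 0, "gripper": 0}
  ]
}}

```text
t: 14.37
tool_pos: [508.9, -160.6, 103.2]
orientation: [0.711, 0.704, 0.0, -0.001]
contact_force: [-0.8, -0.2, -0.5]
finger_gap: -0.002
```

{"fn": "drive_tool", "kwargs": {
  "rows": [
    {"x": 0.02, "y": 0, "z": 0, "turn": 0, "gripper": 0},
    {"x": 0.045, "y": 0, "z": 0, "turn": 0, "gripper": 0},
    {"x": 0.07, "y": 0, "z": 0, "turn": 0, "gripper": 0},
    {"x": 0.095, "y": 0, "z": 0, "turn": 0, "gripper": 0},
    {"x": 0.12, "y": 0, "z": 0, "turn": 0, "gripper": 0},
    {"x": 0.14, "y": 0, "z": 0, "turn": 0, "gripper": 0}
  ]
}}

```text
t: 14.87
tool_pos: [509.2, -132.1, 103.3]
orientation: [0.711, 0.704, 0.0, -0.001]
contact_force: [0.4, -0.4, 1.2]
finger_gap: 0.001
```

```bash
python3 v.py pics/c1.png
```

```text
14.8667 [ 509.2 -132.1  103.3] [ 0.4 -0.4  1.2]
```

View pics/c1.png

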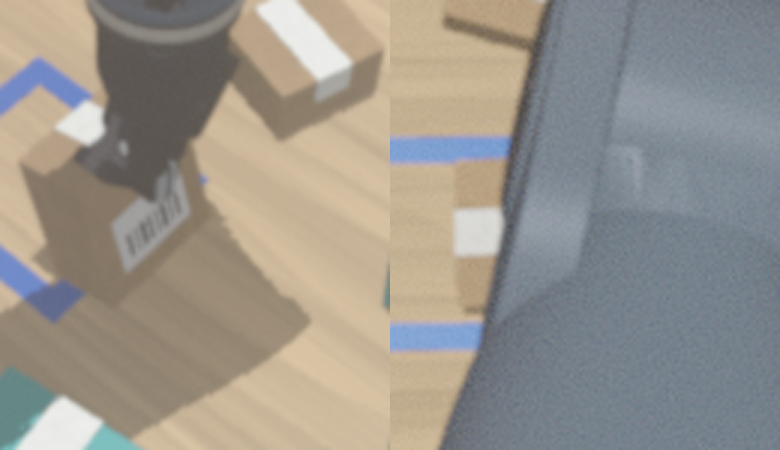

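The carton is tipping about its leading edge as planned, so I'll continue past the balance point.

{"fn": "drive_tool", "kwargs": {
  "rows": [
    {"x": 0.03, "y": 0, "z": 0, "turn": 0, "gripper": 0},
    {"x": 0.055, "y": 0, "z": 0, "turn": 0, "gripper": 0},
    {"x": 0.08, "y": 0, "z": 0, "turn": 0, "gripper": 0},
    {"x": 0.105, "y": 0, "z": 0, "turn": 0, "gripper": 0},
    {"x": 0.12, "y": 0, "z": 0, "turn": 0, "gripper": 0},
    {"x": 0.12, "y": 0, "z": 0, "turn": 0, "gripper": 0}
  ]
}}

```text
t: 15.47
tool_pos: [509.3, -107.3, 103.3]
orientation: [0.71, 0.704, 0.0, -0.002]
contact_force: [0.8, 0.2, -0.1]
finger_gap: -0.0
```

```bash
python3 v.py pics/c2.png
```

```text
15.4667 [ 509.3 -107.3  103.3] [ 0.8  0.2 -0.1]
```

View pics/c2.png

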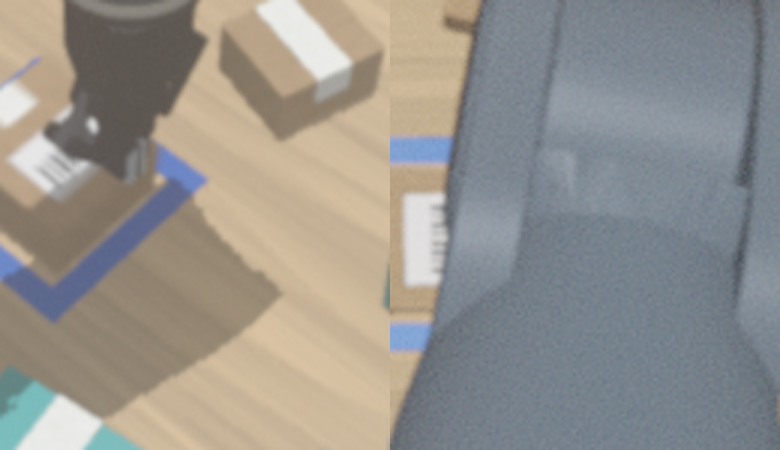

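The carton has fallen flat with its label up, inside the near strip. I'll raise and withdraw the arm, then check.

{"fn": "drive_tool", "kwargs": {
  "rows": [
    {"x": 0, "y": 0, "z": -0.2, "turn": 0, "gripper": 0},
    {"x": 0, "y": 0, "z": -0.4, "turn": 0, "gripper": 0},
    {"x": -0.2, "y": -0.1, "z": -0.6, "turn": 0, "gripper": 0},
    {"x": -0.4, "y": -0.3, "z": -0.7, "turn": 0, "gripper": 0},
    {"x": -0.6, "y": -0.5, "z": -0.7, "turn": 0, "gripper": 0},
    {"x": -0.8, "y": -0.7, "z": -0.7, "turn": 0, "gripper": 0},
    {"x": -0.9, "y": -0.8, "z": -0.7, "turn": 0, "gripper": 0},
    {"x": -0.9, "y": -0.8, "z": -0.7, "turn": 0, "gripper": 0}
  ]
}}

```text
t: 16.23
tool_pos: [351.6, -282.8, 243.3]
orientation: [0.71, 0.704, 0.0, -0.001]
contact_force: [0.6, 0.1, 0.4]
finger_gap: -0.0
```

```bash
python3 - <<'E'
from h import *
print(env.state()['t'],env.state()['tool_pos'])
vs=[]
for n in("side","top"):
    c=env.capture(n); cv2.imwrite(f'pics/e_{n}.png',c['image']); print(frame_fit(c))
    m,cf=brown_mask(c,'carton',proj(c,[510,-35,27]),35); print(cf)
    if m is not None:
        vs.append((c,m.astype(float))); print(np.round(fit(vs[-1:],[510,-36,1.57],(110,100,55))[0],2))
x,f=fit(vs,[510,-36,1.57],(110,100,55)); print('joint',x,f); print(np.round(box(x,(110,100,55))[::2,:2],1).tolist())
im=np.hstack([cv2.imread('pics/e_side.png')[120:420,170:480],cv2.imread('pics/e_top.png')[90:390,180:490]]); cv2.imwrite('pics/e.png',im)
E
```

```text
16.2333 [ 351.63576634 -282.76974089  243.25336348]Traceback (most recent call last):
  File "<stdin>", line 5, in <module>
  File "h.py", line 24, in frame_fit
    cn=max(cv2.findContours((l==best[1]).astype(np.uint8),cv2.RETR_EXTERNAL,cv2.CHAIN_APPROX_NONE)[0],key=cv2.contourArea)[:,0,:]
                                ~~~~^^^
TypeError: 'NoneType' object is not subscriptable
```

View pics/e_side.png

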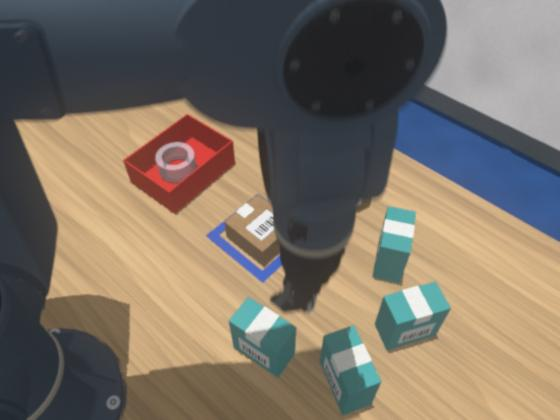

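```bash
python3 - <<'E'
from h import *
vs=[]
for n in("side","top"):
    c=env.capture(n); cv2.imwrite(f'pics/e_{n}.png',c['image'])
    m,cf=brown_mask(c,'carton',proj(c,[510,-35,27]),35); print(n,cf)
    if m is not None: print(np.round(fit([(c,m.astype(float))],[510,-36,1.57],(110,100,55))[0],2))
    if n=='top' and m is not None:
        x,_=fit([(c,m.astype(float))],[510,-36,1.57],(110,100,55)); print(np.round(box(x,(110,100,55))[::2,:2],1).tolist())
    for t in ("low_carton","jar","bin"):
        r=env.regions_of(c,t)[:1]
        if r: print(t,r[0]['conf'],r[0]['extent'])
E
```

```text
side 0.86
[509.13 -33.17   1.57]
low_carton 0.16 [224.8, 193.9, 281.7, 261.9]
jar 0.22 [225.1, 194.9, 278.2, 264.5]
bin 0.81 [122.6, 114.8, 234.5, 213.1]
top 0.74
[509.77 -35.06   1.57]
[[559.8, -90.0], [459.8, -90.1], [559.8, 20.0], [459.8, 19.9]]
low_carton 0.82 [281.8, 120.0, 328.5, 175.9]
jar 0.59 [235.6, 132.6, 257.7, 159.2]
bin 0.94 [111.5, 181.0, 191.7, 284.9]
```

View pics/e_top.png

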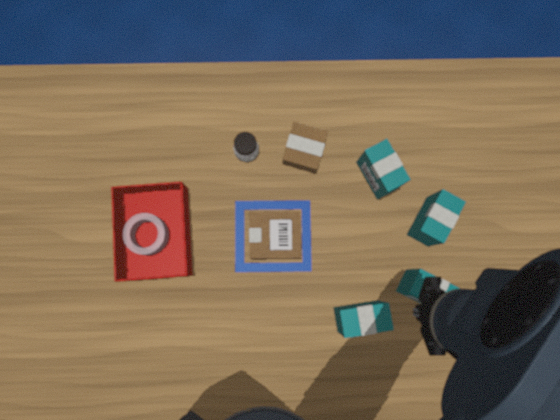

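```bash
python3 -c "
from h import *
print(env.state()['contact_force']); print(env.close_job())"
```

```text
[-0.40202102  0.45118173 -0.17305826]
the job is handed in; nothing more can be done
None
```

The carton is lying flat inside the taped frame with its label up, and I've handed the job in at about 16.5 s of the 46 s allowed. I slid it with the closed fingertips low on the label face, backed off, then pushed it near the top so it toppled into the frame.

- **Slide:** before the topple, the leading bottom edge was about 3–4 mm past the inner edge of the nearest strip (frame x ≈ −61 mm). The carton was standing upright and square at that point.
- **Final position:** it spans y ≈ −90 to +20 and x ≈ 460 to 560. The tape's outer edges are at about y −115 to +55 and x 431 to 591, so it is well inside.
- **Bystanders:** in the last top view the low carton, jar, bin with the tape roll, and turquoise cartons are where they started. The arm was clear and the contact force was near zero.

**Not ideal:**
- **Lean while sliding:** the carton leaned forward about 4–5° while it was being pushed. I think the gripper's palm or links reached the carton's upper part as well as the fingertips pushing low. I tried three tool heights and none removed the lean. It stood straight whenever the tool backed off.
- **Side-view fit before the topple:** it was poor because the arm hid part of the carton, so that position rests on the top view. After the topple, both views agreed to about 2 mm.

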